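# Lock the controller box with a quarter-turn T-key

### The job

One of the two printer controller boxes is already locked with an orange T-key. Lock the other one in the same way: take the loose orange T-key from the white key stand, pass its foot through the slot in the box's cover, turn it a quarter turn so that the foot catches crosswise under the cover, and let go with the collar resting flat on the cover. Leave the blue key in the stand.

Things in the scene. Friction and masses are not known exactly. Their poses are not given: they have to be found in the camera images.
- key_orange: Loose orange T-key upright in the white stand (36 mm high), lifts straight out. Origin: centre of the underside of its round collar (diameter 56, 6 thick), z up. Grip bar 16 wide (x), 44 long (y), z = +6 to +38 mm. Below the collar a stem, diameter 14, and a steel foot 16 wide (x), 52 long (y), z = -26 to -16 mm, parallel to the grip. 40 to 85 g.
- key_blue: Blue key, same shape, size and origin as the orange one, upright in the stand's other well, 82 mm away in line with the grip bars; its collar too rests on the stand's top. Stays there.
- box_free: Unlocked fixed black box, 100 (x) x 120 (y) x 40 mm high, hollow under an 8 mm grey cover; room inside for the foot to turn. Origin: underside centre, z up. Slot 30 wide (x), 70 long (y) in the cover, over the origin. The key enters with its y along box y, is locked with its y along box x; no end stop. It can turn with its collar 0 to 6 mm above the cover.
- box_locked: The other box, same size, look and origin, fixed; a fixed orange key is already locked in its slot, grip bar across the slot, rising 78 mm above the bench. Nothing to do there.
Things that resemble listed ones, but are neither listed nor needed, are in the scene too. Of the things shaped like the key_orange, the orange one is meant.

How it is judged:
On the way:
1. the orange key's foot has passed through the free slot to below the cover (horizontal distance between key_orange and box_free below 0.025 m and z of key_orange in the frame of box_free below 0.0475 m and angle between key_orange's own z axis and vertical below 0.14 rad), for 0.1 s.
At the end, for the whole second after the job is handed in: The orange key stands upright (within 8 degrees) in the free box's slot, its axis within 25 mm of the slot's centre, its collar down on the cover (within 4 mm), its foot and grip crosswise to the slot (within 20 degrees), at rest and released (horizontal distance between key_orange and box_free below 0.025 m and z of key_orange in the frame of box_free between 0.036 and 0.044 m and angle between key_orange's own z axis and vertical below 0.14 rad and angle between the y axis of key_orange and the x axis of box_free, either way round below 0.35 rad and linear speed of key_orange below 0.03 m/s); the robot touches nothing.
It fails at once if the blue key is taken out of the stand or pushed out of its place (moved more than 25 mm) (distance of key_blue from where it was at the start of the episode above 0.025 m).
It also fails if it takes over 48 s, if anything falls off the work surface, if the arm or the gripper's body presses on something with over 40 N, if the wrist force passes 120 N, or if a joint passes its speed limit or range.

### The arm

A 6-joint arm with a two-finger parallel gripper is mounted at the origin on a cart in front of the work surface, level with it; the furniture and walls round the work are solid. World frame = base frame: x ahead of the robot, y to its left, z up, the work surface at z = 0. Lengths are in m, angles in rad, forces in N, time in s.
With the tool pointing down it reaches from about 0.225 to 0.875 m from the base axis. Payload 3.4 kg.
Tool frame: the origin (TCP) lies at the very end of the fingers, on their centre line; the grasp point (between the pads) lies 19 mm behind it; z points along the fingers, y is the line along which they close (so a half turn about z gives the same grasp; the last joint's range is limited). The gripper opens to 85 mm and grips with 20 to 120 N. Pads are 22 mm wide; open, the fingers measure 114 mm over their backs; the gripper's body (76 mm by 85 mm) begins 54 mm behind the grasp point. The pads swing forward as they close: fully open they stand 13 mm farther back than shut.
Start: joints at [-1.307, 0.276, 1.505, -0, 1.361, -0.121], TCP at [0.216, -0.533, 0.231] pointing down, gripper open.
Joint ranges: [-2.89, 2.89], [-0.75, 2.08], [0.22, 2.7], [-1.18, 4.32], [0.11, 2.71], [-2.7, 2.7]. Speed limits (rad/s): [2.57, 2.57, 3.14, 3.14, 3.14, 3.14].

### API

Orientations are given as [roll, pitch, yaw] about the fixed x, y, z axes, in that order (R = Rz(yaw) Ry(pitch) Rx(roll)).
In Python, from cell import manip, grab_frame, job_done gives the robot as it stands.
- The arm moves only by the shell command python3 -m inch 'ROWS' [FORCE]. ROWS is JSON, a list of rows, each an object with "fingers": the finger opening in mm, from 0 to 85.4; "slide": the shift along the tool's x, y, z in units of 30 mm (1.0 is 30 mm), a list of three; "turn": the turn about the tool's z in units of 6 degrees (1.0 is 6 degrees). A call has exactly 5 rows; each row shifts and turns the commanded pose from where the row before left it, along the tool's axes as they then stand; what a row does not reach is not made up. A row lasts 1/8 s, in which the tool goes at most 62.5 mm and 10.7 degrees, less where a joint would pass 70% of its speed; a pose out of reach is approached as far as the arm can. A call is refused whole if a number of a shift passes 1 or a number of a turn 1, either way. A call with a gripper value outside its range is refused whole. The fingers move at their own pace and stop on an object; FORCE is the grip in N (left out, the last holds). Time passes only in rows, so rows that do not move let the fingers close, or fill a call up. It gives the time, the measured TCP pose, the force, the opening and the grip force at its end, in the units of the state.
- manip.sense(): the state, without advancing time (a new reading comes with each control period).
- grab_frame(name): name is "scene" or "side" or "wrist"; returns a dict with "pixels" (400x640x3 uint8, red, green, blue), "vfov" (degrees; the focal length in pixels is half the picture's height over the tangent of half this angle, whatever the lens; pixels are square), "cx", "cy" (the principal point, pixels), "T" (4x4, takes a point from camera to world coordinates). Camera axes: x right, y down, z forward; pixel columns grow to the right and rows downward; lengths in m; the calibration is good to about 2 mm. A picture is of the moment at which its call begins. There is no depth.
- job_done(): hands the job in; it is judged then, once.
The state is a dict: "t": time; "q": joint angles; "joint_vel": joint speeds; "effort": joint torques, N m; "ee_pos": TCP position; "ee_rot": TCP orientation; "contact_force": force on the tool from outside, world axes, zero at the start; "ft_torque": the same for the moment, N m; "width": finger opening in m; "grasp_force": force on a finger pad.
Only numpy, scipy, OpenCV 4.12 (cv2) and the standard library are available. Lean on these libraries where they do the work, as an engineer would, in place of code of your own. Each camera call takes 0.05 s, during which the arm holds its last target. There are 200 camera calls.

## Working session

There is one attempt and no reset: what is moved stays moved. The work goes in short steps, Python scripts to look and compute and a shell command to move; the robot and the scene stay as the last step left them, time stands still between calls to the robot, and variables do not carry over. Pictures are saved under pics/ and viewed, at most 10 in all, crops included, and the job is handed in when it is done.

```bash
mkdir -p pics
cat > h.py <<'E'
import numpy as np, cv2
from cell import manip, grab_frame, job_done
def snap(n,fn):
    f=grab_frame(n); cv2.imwrite('pics/'+fn,cv2.cvtColor(f['pixels'],cv2.COLOR_RGB2BGR))
    np.savez('pics/'+fn[:-4]+'.npz',**{k:np.array(v) for k,v in f.items()}); return f
def ray(f,u,v):
    fl=200/np.tan(np.radians(float(f['vfov']))/2); T=np.array(f['T'])
    d=T[:3,:3]@np.array([(u-f['cx'])/fl,(v-f['cy'])/fl,1]); return T[:3,3],d/np.linalg.norm(d)
def onplane(f,u,v,z):
    o,d=ray(f,u,v); return o+d*(z-o[2])/d[2]
def proj(f,p):
    fl=200/np.tan(np.radians(float(f['vfov']))/2); T=np.array(f['T'])
    c=T[:3,:3].T@(np.array(p)-T[:3,3]); return np.array([f['cx']+fl*c[0]/c[2],f['cy']+fl*c[1]/c[2]])
E
python3 - <<'E'
from h import *
for n in('scene','side'):
    f=snap(n,n+'0.png'); print(n,f['vfov'],f['cx'],f['cy'],np.round(f['T'],3).tolist())
s=manip.sense(); print(s['t'],s['ee_pos'],s['ee_rot'],s['width'],s['contact_force'])
E
```

```text
scene 42.119625737275854 316.1475809146105 199.56855785521134 [[-0.713, -0.499, 0.493, -0.233], [-0.702, 0.503, -0.505, 0.708], [0.004, -0.705, -0.709, 1.028], [0.0, 0.0, 0.0, 1.0]]
side 42.92393591868457 312.6572039270433 203.98076881226817 [[-0.968, -0.128, 0.217, 0.103], [-0.251, 0.545, -0.8, 1.293], [-0.016, -0.828, -0.56, 0.92], [0.0, 0.0, 0.0, 1.0]]
0.1 [ 0.21570495 -0.53250667  0.2305498 ] [-3.13999066e+00 -1.96084074e-04  3.84772022e-01] 0.08509999769517405 [-0.22202259  0.69711064  1.39326697]
```

View pics/scene0.png

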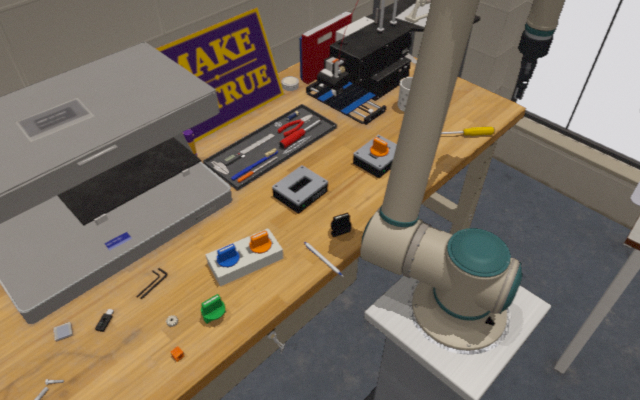

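View pics/side0.png

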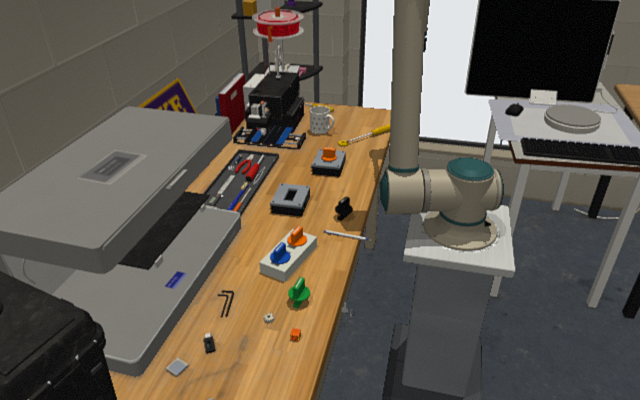

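```bash
cat > m.py <<'E'
from h import *
F={n:dict(np.load(f'pics/{n}0.npz')) for n in('scene','side')}
E
python3 - <<'E'
from m import *
def crop(n,x,y,w,h,k=5):
    c=F[n]['pixels'][y:y+h,x:x+w][:,:,::-1]; return cv2.resize(c,(w*k,h*k),interpolation=cv2.INTER_CUBIC)
a=np.hstack([crop('scene',200,222,80,60),crop('side',255,220,80,60)])
b=np.hstack([crop('scene',265,160,80,60),crop('side',255,170,80,60)])
cv2.imwrite('pics/crop1.png',np.vstack([a,b]))
for n,f in F.items():
    hsv=cv2.cvtColor(f['pixels'],cv2.COLOR_RGB2HSV)
    for c,lo,hi in(('or',(6,190,150),(17,255,255)),('bl',(102,150,60),(118,255,255))):
        m=cv2.inRange(hsv,lo,hi); k,l,st,ce=cv2.connectedComponentsWithStats(m)
        for i in range(1,k):
            if st[i,4]>60: print(n,c,st[i],np.round(ce[i],1),np.round(onplane(f,*ce[i],.05),3))
E
```

```text
scene or [371 147  17   9  85] [378.4 151.8] [ 0.456 -0.257  0.05 ]
scene or [250 239  21  14 137] [261. 247.] [0.428 0.222 0.05 ]
scene or [171 347  12  15  96] [176.3 352.8] [0.34 0.53 0.05]
scene bl [318  90  15  11  85] [325.3  95.6] [ 0.766 -0.356  0.05 ]
scene bl [341  92  34  22 220] [357.4 102.5] [ 0.665 -0.402  0.05 ]
scene bl [232 157  36  23 124] [247.9 168.5] [0.67  0.059 0.05 ]
scene bl [217 246  22  21 309] [227.7 256.9] [0.461 0.299 0.05 ]
side or [294 236  13  10  72] [300.4 241. ] [0.427 0.234 0.05 ]
side bl [276 127  16  18 120] [284.  135.2] [ 0.665 -0.38   0.05 ]
side bl [251 131  11  11  67] [256.1 136.4] [ 0.766 -0.347  0.05 ]
side bl [228 190  17  20  69] [235.6 200.2] [0.679 0.084 0.05 ]
side bl [271 243  19  21 239] [280.  255.3] [0.464 0.306 0.05 ]
```

View pics/crop1.png

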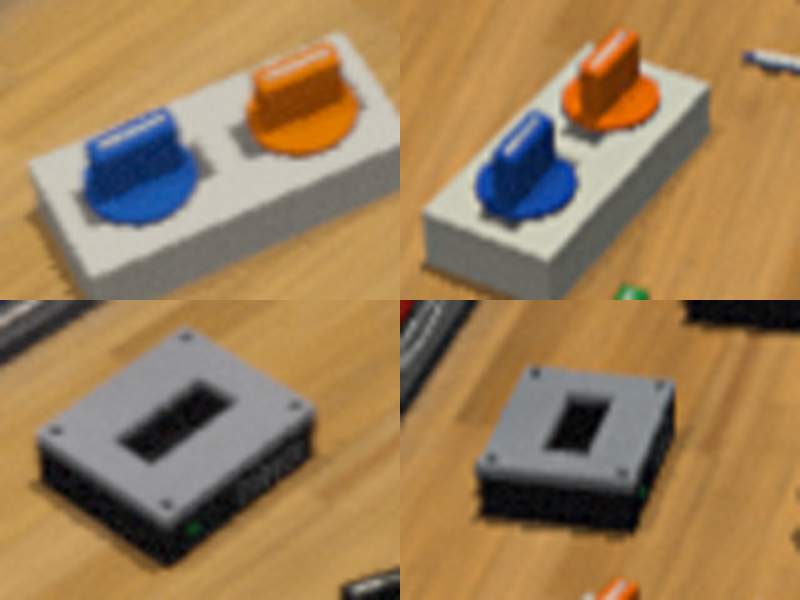

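In the crop, top row: blue key (scene 228,255) and orange key (scene 260,242; side 298,235) in the white stand. Bottom row: free box with an open slot (scene 300,188; side 290,198).
Candidates: orange in the stand (260,243), orange in the locked box (378,152), green (212,310), black (341,225), orange cube (176,352). The stand one is meant, because it is orange, loose and beside the blue one.

Run:
```python
from m import *
def rect(f,mask,z,seed=None):
    cs,_=cv2.findContours(mask,cv2.RETR_EXTERNAL,cv2.CHAIN_APPROX_NONE)
    c=max(cs,key=cv2.contourArea)[:,0,:]
    P=np.array([onplane(f,u,v,z)[:2] for u,v in c])*1000
    (x,y),(w,h),a=cv2.minAreaRect(P.astype(np.float32))
    if w>h: a-=90; w,h=h,w   # a = direction of short side
    return np.round([x,y,w,h,a],1)
def roi(m,x,y,w,h):
    o=np.zeros_like(m);o[y:y+h,x:x+w]=m[y:y+h,x:x+w];return o
for n,b,sl,st in(('scene',(268,162,70,45),(285,174,32,22),(202,226,84,55)),('side',(268,181,45,40),(282,186,18,18),(256,222,66,57))):
    f=F[n]; I=f['pixels'].astype(int); hsv=cv2.cvtColor(f['pixels'],cv2.COLOR_RGB2HSV)
    g=((hsv[...,2]>85)&(hsv[...,1]<60)).astype(np.uint8)*255
    print(n,'cover',rect(f,roi(g,*b),.04))
    d=(hsv[...,2]<70).astype(np.uint8)*255
    print(n,'slot',rect(f,roi(d,*sl),.04))
    w=((hsv[...,2]>175)&(hsv[...,1]<50)).astype(np.uint8)*255
    print(n,'standtop',rect(f,roi(w,*st),.036), 'bright', np.percentile(hsv[st[1]:st[1]+st[3],st[0]:st[0]+st[2],2],[50,90]))
# grip-top stripes, read in crop
S={'orange':((253,237,267,231.6),(298.2-255-5.2+255-.4,233.6-.0,0,0)),}
rd={'orange':[((265,75),(335,48)),((190,70),(232,38))],'blue':[((103,145),(168,116)),((105,150),(145,120))]}
org={'scene':(200,222),'side':(255,220)}
for k,v in rd.items():
    cen=[]
    for (n,o),e in zip(org.items(),v):
        p=[(np.array(q)+.5)/5-.5+o for q in e]
        P=[onplane(F[n],*q,.074) for q in p]; d=P[1]-P[0]
        print(k,n,np.round((P[0]+P[1])*500,1)[:2],'len',np.round(np.linalg.norm(d)*1000,1),'ang',np.round(np.degrees(np.arctan2(d[1],d[0]))%180,1))
        cen.append(ray(F[n],*((p[0]+p[1])/2)))
    A=sum(np.eye(3)-np.outer(d,d) for o,d in cen); b=sum((np.eye(3)-np.outer(d,d))@o for o,d in cen)
    print(k,'tri',np.round(np.linalg.solve(A,b)*1000,1))
```

```text
scene cover [529.4  -7.  103.3 122.7   2.3]
scene slot [528.3  -6.6  23.6  64.7   2.2]
scene standtop [457.  254.3  79.5 170.6 -15.3] bright [190. 202.]
side cover [527.7   1.  102.2 126.1   2.5]
side slot [5.272e+02 1.000e-01 2.520e+01 5.960e+01 8.000e-01]
side standtop [454.8 258.4  78.5 166.7 -14.8] bright [182. 203.]
orange scene [445.2 209.3] len 37.0 ang 72.7
orange side [440.7 220.3] len 36.6 ang 66.6
orange tri [446.8 207.6  66.6]
blue scene [467.9 292.7] len 33.7 ang 76.5
blue side [465.5 299.3] len 31.8 ang 65.9
blue tri [469.5 291.6  68.9]
```

```bash
for i in 1; do
python3 -m inch '[{"fingers":85,"slide":[0.8,-0.62,0],"turn":0},{"fingers":85,"slide":[0.8,-0.62,0],"turn":0},{"fingers":85,"slide":[0.8,-0.62,0],"turn":0},{"fingers":85,"slide":[0.8,-0.62,0],"turn":0},{"fingers":85,"slide":[0.8,-0.62,0],"turn":0}]' 30
python3 -m inch '[{"fingers":85,"slide":[0.8,-0.62,0],"turn":0},{"fingers":85,"slide":[0.8,-0.62,0],"turn":0},{"fingers":85,"slide":[0.8,-0.62,0],"turn":0},{"fingers":85,"slide":[0.8,-0.62,0],"turn":0},{"fingers":85,"slide":[0.8,-0.62,0],"turn":0}]'
python3 -m inch '[{"fingers":85,"slide":[0.8,-0.62,0],"turn":0},{"fingers":85,"slide":[0.8,-0.62,0],"turn":0},{"fingers":85,"slide":[0.8,-0.62,0],"turn":0},{"fingers":85,"slide":[0.8,-0.62,0],"turn":0},{"fingers":85,"slide":[0.8,-0.62,0],"turn":0}]'
python3 -m inch '[{"fingers":85,"slide":[0.8,-0.62,0],"turn":0},{"fingers":85,"slide":[0.8,-0.62,0],"turn":0},{"fingers":85,"slide":[0.8,-0.62,0],"turn":0},{"fingers":85,"slide":[0.8,-0.62,0],"turn":0},{"fingers":85,"slide":[0,0,0],"turn":0}]'
done
python3 - <<'E'
from h import *
f=snap('wrist','w0.png'); s=manip.sense(); print(s['t'],s['ee_pos'],s['ee_rot'],np.round(f['T'],3).tolist(),f['vfov'],f['cx'],f['cy'])
print(proj(f,[.5285,-.003,.04]),proj(f,[.445,.215,.07]))
E
```

```text
t: 0.72
ee_pos: [0.2924, -0.4006, 0.2309]
ee_rot: [-3.141, 0.0, 0.385]
contact_force: [0.1, 0.0, 0.7]
width: 0.0851
grasp_force: 0.0
t: 1.35
ee_pos: [0.3687, -0.2694, 0.231]
ee_rot: [-3.141, 0.0, 0.385]
contact_force: [0.1, -0.1, -0.0]
width: 0.0849
grasp_force: 0.0
t: 1.98
ee_pos: [0.4449, -0.1382, 0.231]
ee_rot: [-3.141, 0.0, 0.385]
contact_force: [-0.4, 0.1, 0.5]
width: 0.0853
grasp_force: 0.0
t: 2.6
ee_pos: [0.5062, -0.0329, 0.2308]
ee_rot: [-3.141, 0.0, 0.388]
contact_force: [0.3, -0.3, -0.2]
width: 0.0849
grasp_force: 0.0
2.65 [ 0.50559095 -0.03387273  0.23077553] [-3.14147242e+00  1.45217364e-03  3.86617459e-01] [[0.377, -0.888, -0.264, 0.574], [-0.926, -0.361, -0.108, -0.007], [0.001, 0.285, -0.958, 0.374], [0.0, 0.0, 0.0, 1.0]] 62.623542203681126 317.79266512082097 202.00838394659348
[296.73654765 145.73840227] [ 39.79808444 144.4723655 ]
```

View pics/w0.png

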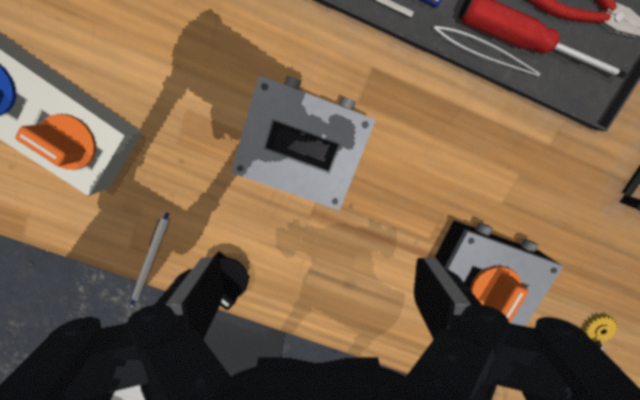

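Wrist view: free box slot at about (303,146), shadowed in part; orange key in the stand at (57,143), locked box at (500,285).

Run:
```python
from h import *
f=dict(np.load('pics/w0.npz'))
hsv=cv2.cvtColor(f['pixels'],cv2.COLOR_RGB2HSV)
def rep(name,pts,z):
    P=np.array([onplane(f,u,v,z)[:2]*1000 for u,v in pts]).astype(np.float32)
    (x,y),(w,h),a=cv2.minAreaRect(P)
    if w>h:a-=90;w,h=h,w
    print(name,np.round([x,y,w,h,a],1),'mean',P.mean(0).round(1))
rep('screws',[(264,87),(369,124),(335,201),(240,170)],.04)
rep('cover',[(258,77),(374,118),(341,208),(234,172)],.04)
def cont(m,x,y,w,h):
    o=np.zeros_like(m);o[y:y+h,x:x+w]=m[y:y+h,x:x+w]
    return max(cv2.findContours(o,cv2.RETR_EXTERNAL,cv2.CHAIN_APPROX_NONE)[0],key=cv2.contourArea)[:,0,:]
d=cv2.inRange(hsv,(0,0,0),(180,255,50)); rep('slot',cont(d,258,110,95,70),.04)
g=cv2.inRange(hsv,(0,0,70),(180,60,255)); rep('covermask',cont(cv2.morphologyEx(g,cv2.MORPH_CLOSE,np.ones((9,9))),228,70,155,145),.04)
# orange collar: ellipse of the whole collar rim mask (top at z=.042)
m=cv2.inRange(hsv,(5,150,90),(18,255,255)); c=cont(m,0,90,130,110)
P=np.array([onplane(f,u,v,.042)[:2]*1000 for u,v in c]).astype(np.float32)
sel=P[(np.array(c)[:,0]>62)]
A=np.c_[2*sel,np.ones(len(sel))];s=np.linalg.lstsq(A,(sel**2).sum(1),rcond=None)[0];print('collar',s[:2].round(1),'r',np.sqrt(s[2]+s[0]**2+s[1]**2).round(1))
w=cv2.inRange(hsv,(0,0,150),(180,110,255)); rep('stripe',cont(w,14,125,48,42),.074)
print(f['pixels'][100:105,140], hsv[146,300],hsv[140,350],hsv[180,290])
```

```text
screws [529.4  -9.7  85.6 109.    3.4] mean [529.3  -8.6]
cover [530.   -7.9  97.9 119.1   3.5] mean [530.4  -8.1]
slot [530.4  -7.2  28.4  68.2   2.5] mean [530.6  -6.8]
covermask [533.9  -7.1 109.1 120.2   2.2] mean [534.4  -5.9]
collar [445.8 210.4] r 26.2
stripe [438.8 219.5  25.6  46.7 -41.4] mean [440.7 220.8]
[[183 141  94]
 [180 138  92]
 [178 137  91]
 [178 136  90]
 [179 136  91]] [135  10  52] [105  11  94] [109  12 164]
```

```bash
python3 -m inch '[{"fingers":85,"slide":[0.13,-0.92,0],"turn":0},{"fingers":85,"slide":[0.13,-0.92,0],"turn":0},{"fingers":85,"slide":[0.13,-0.92,0],"turn":0},{"fingers":85,"slide":[0.13,-0.92,0],"turn":0},{"fingers":85,"slide":[0.13,-0.92,0],"turn":0}]' >/dev/null
python3 -m inch '[{"fingers":85,"slide":[0.14,-0.92,0],"turn":0},{"fingers":85,"slide":[0.14,-0.92,0],"turn":0},{"fingers":85,"slide":[0.14,-0.92,0],"turn":0},{"fingers":85,"slide":[0.14,-0.92,0],"turn":0},{"fingers":85,"slide":[0,0,0.2],"turn":-0.8}]' >/dev/null
python3 -m inch '[{"fingers":85,"slide":[0,0,0.2],"turn":-1},{"fingers":85,"slide":[0,0,0.2],"turn":-1},{"fingers":85,"slide":[0,0,0.2],"turn":-1},{"fingers":85,"slide":[0,0,0.2],"turn":-1},{"fingers":85,"slide":[0,0,0],"turn":-1}]' >/dev/null
python3 -m inch '[{"fingers":85,"slide":[0,0,0],"turn":-1},{"fingers":85,"slide":[0,0,0],"turn":-1},{"fingers":85,"slide":[0,0,0],"turn":-1},{"fingers":85,"slide":[0,0,0],"turn":0},{"fingers":85,"slide":[0,0,0],"turn":0}]'
python3 - <<'E'
from h import *
f=snap('wrist','w1.png'); s=manip.sense(); print(s['t'],s['ee_pos'],s['ee_rot'])
print(proj(f,[.4455,.210,.074]),proj(f,s['ee_pos']))
E
```

```text
t: 5.15
ee_pos: [0.4462, 0.2089, 0.2012]
ee_rot: [-3.142, 0.0, 1.304]
contact_force: [-0.2, 0.0, 0.2]
width: 0.0852
grasp_force: 0.0
5.2 [0.4462126  0.2090955  0.20124185] [3.14158055e+00 3.41703217e-04 1.30460929e+00]
[315.73734658 189.8853254 ] [316.22229001 258.01305321]
```

View pics/w1.png

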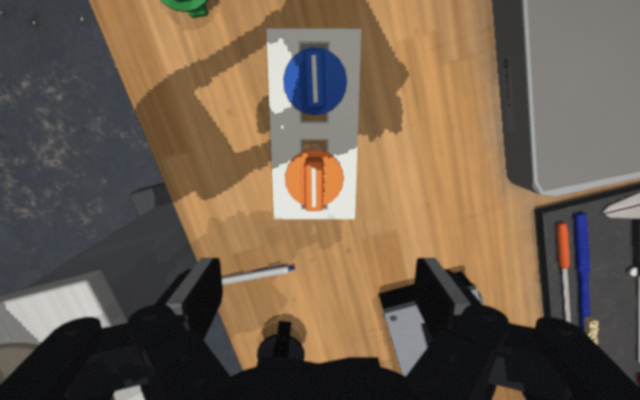

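The orange grip's stripe is at (314,188), vertical, so the fingers are aligned with the bar. It is about 2 mm off in tool x and y, and the blue key is at (315,80).

```bash
python3 -m inch '[{"fingers":85,"slide":[0.07,-0.07,0.8],"turn":0},{"fingers":70,"slide":[0,0,0.8],"turn":0},{"fingers":60,"slide":[0,0,0.8],"turn":0},{"fingers":60,"slide":[0,0,0.8],"turn":0},{"fingers":60,"slide":[0,0,0.7],"turn":0}]'
python3 -m inch '[{"fingers":60,"slide":[0,0,0.6],"turn":0},{"fingers":60,"slide":[0,0,0.4],"turn":0},{"fingers":60,"slide":[0,0,0.2],"turn":0},{"fingers":30,"slide":[0,0,0],"turn":0},{"fingers":20,"slide":[0,0,0],"turn":0}]'
python3 -m inch '[{"fingers":10,"slide":[0,0,0],"turn":0},{"fingers":10,"slide":[0,0,0],"turn":0},{"fingers":10,"slide":[0,0,0],"turn":0},{"fingers":10,"slide":[0,0,0],"turn":0},{"fingers":10,"slide":[0,0,0],"turn":0}]' 50
```

```text
t: 5.82
ee_pos: [0.4447, 0.212, 0.0835]
ee_rot: [-3.141, 0.0, 1.305]
contact_force: [0.0, -0.4, 0.6]
width: 0.0598
grasp_force: 0.0
t: 6.45
ee_pos: [0.4453, 0.2123, 0.0488]
ee_rot: [3.14, -0.001, 1.306]
contact_force: [0.3, -0.0, -0.0]
width: 0.0243
grasp_force: 0.0
t: 7.08
ee_pos: [0.4455, 0.2124, 0.049]
ee_rot: [3.14, -0.001, 1.306]
contact_force: [1.6, -0.3, 5.8]
width: 0.0149
grasp_force: 49.6
```

```bash
python3 -m inch '[{"fingers":10,"slide":[0,0,-0.3],"turn":0},{"fingers":10,"slide":[0,0,-0.6],"turn":0},{"fingers":10,"slide":[0,0,-0.8],"turn":0},{"fingers":10,"slide":[0,0,-0.8],"turn":0},{"fingers":10,"slide":[0,0,-0.8],"turn":0}]'
python3 -m inch '[{"fingers":10,"slide":[-0.4,0.3,0],"turn":0},{"fingers":10,"slide":[-0.7,0.5,0],"turn":0},{"fingers":10,"slide":[-0.8,0.6,0],"turn":0},{"fingers":10,"slide":[-0.8,0.6,0],"turn":0},{"fingers":10,"slide":[-0.8,0.6,0],"turn":0}]'
python3 -m inch '[{"fingers":10,"slide":[-0.8,0.6,0],"turn":0},{"fingers":10,"slide":[-0.8,0.6,0],"turn":0},{"fingers":10,"slide":[-0.7,0.5,0],"turn":0},{"fingers":10,"slide":[-0.5,0.3,0],"turn":0},{"fingers":10,"slide":[0,0,0],"turn":-0.5}]'
python3 -m inch '[{"fingers":10,"slide":[0,0,0],"turn":-0.9},{"fingers":10,"slide":[0,0,0],"turn":-0.9},{"fingers":10,"slide":[0,0,0],"turn":-0.6},{"fingers":10,"slide":[0,0,0],"turn":0},{"fingers":10,"slide":[0,0,0],"turn":0}]'
python3 - <<'E'
from h import *
f=snap('wrist','w2.png'); s=manip.sense(); print(s['t'],s['ee_pos'],s['ee_rot'],s['width'])
print(proj(f,[.530,-.007,.04]),proj(f,s['ee_pos']),proj(f,s['ee_pos']+np.array([0,0,.025])))
E
```

```text
t: 7.7
ee_pos: [0.4443, 0.212, 0.1481]
ee_rot: [-3.141, 0.0, 1.306]
contact_force: [0.3, 0.4, -0.2]
width: 0.0152
grasp_force: 48.7
t: 8.32
ee_pos: [0.4921, 0.0885, 0.1459]
ee_rot: [-3.139, 0.001, 1.306]
contact_force: [0.2, -0.5, -0.0]
width: 0.0151
grasp_force: 48.7
t: 8.95
ee_pos: [0.5283, -0.0081, 0.1463]
ee_rot: [-3.14, 0.001, 1.358]
contact_force: [0.2, 0.8, -1.4]
width: 0.0152
grasp_force: 48.8
t: 9.57
ee_pos: [0.5282, -0.0065, 0.1469]
ee_rot: [-3.141, -0.0, 1.609]
contact_force: [-0.6, 0.5, -0.8]
width: 0.0151
grasp_force: 48.8
9.625 [ 0.52831751 -0.00641414  0.1470061 ] [-3.14103493e+00 -3.34344326e-05  1.60927178e+00] 0.014962595413268167
[319.95263146 198.00892541] [317.73950034 258.07177192] [317.68778949 285.78946882]
```

View pics/w2.png

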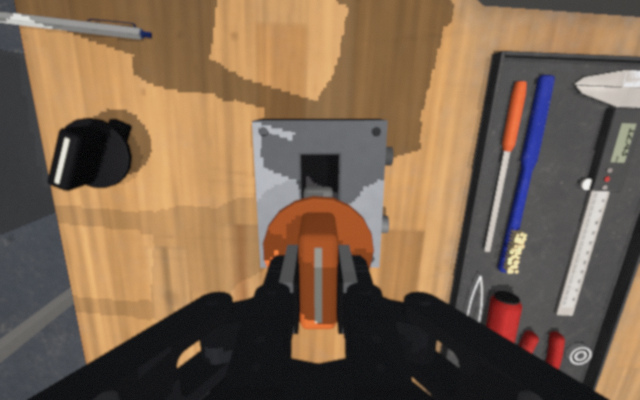

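Wrist view: key held straight; its stripe is at (319,286), where it is expected. The slot's columns 301–339 are centred at 320, which fits the box estimate, so I shift 1.7 mm and lower.

```bash
python3 -c "
from h import *
f=dict(np.load('pics/w2.npz'));print(onplane(f,320,154,.04),onplane(f,301,175,.04),onplane(f,339,175,.04))"
python3 -m inch '[{"fingers":10,"slide":[0,0.06,0],"turn":0},{"fingers":10,"slide":[0,0,0.5],"turn":0},{"fingers":10,"slide":[0,0,0.6],"turn":0},{"fingers":10,"slide":[0,0,0.5],"turn":0},{"fingers":10,"slide":[0,0,0.1],"turn":0}]'
python3 -m inch '[{"fingers":10,"slide":[0,0,0.3],"turn":0},{"fingers":10,"slide":[0,0,0.4],"turn":0},{"fingers":10,"slide":[0,0,0.4],"turn":0},{"fingers":10,"slide":[0,0,0.2],"turn":0},{"fingers":10,"slide":[0,0,0],"turn":0}]'
```

```text
[0.52868488 0.02776155 0.04      ] [0.51461401 0.01096676 0.04      ] [0.54401907 0.01205867 0.04      ]
t: 10.25
ee_pos: [0.5292, -0.0061, 0.0946]
ee_rot: [-3.138, -0.0, 1.61]
contact_force: [-0.2, 1.2, -0.3]
width: 0.0148
grasp_force: 48.8
t: 10.88
ee_pos: [0.53, -0.0062, 0.0567]
ee_rot: [-3.14, -0.0, 1.61]
contact_force: [0.4, -0.4, -0.2]
width: 0.0153
grasp_force: 48.8
```

```bash
python3 -m inch '[{"fingers":10,"slide":[0,0,0],"turn":0.6},{"fingers":10,"slide":[0,0,0],"turn":1},{"fingers":10,"slide":[0,0,0],"turn":1},{"fingers":10,"slide":[0,0,0],"turn":1},{"fingers":10,"slide":[0,0,0],"turn":1}]'
python3 -m inch '[{"fingers":10,"slide":[0,0,0],"turn":1},{"fingers":10,"slide":[0,0,0],"turn":1},{"fingers":10,"slide":[0,0,0],"turn":1},{"fingers":10,"slide":[0,0,0],"turn":1},{"fingers":10,"slide":[0,0,0],"turn":1}]'
python3 -m inch '[{"fingers":10,"slide":[0,0,0],"turn":1},{"fingers":10,"slide":[0,0,0],"turn":1},{"fingers":10,"slide":[0,0,0],"turn":1},{"fingers":10,"slide":[0,0,0],"turn":1},{"fingers":10,"slide":[0,0,0],"turn":1}]'
python3 -m inch '[{"fingers":10,"slide":[0,0,0],"turn":0.4},{"fingers":10,"slide":[0,0,0],"turn":0},{"fingers":10,"slide":[0,0,0.06],"turn":0},{"fingers":10,"slide":[0,0,0.04],"turn":0},{"fingers":10,"slide":[0,0,0],"turn":0}]'
```

```text
t: 11.5
ee_pos: [0.5308, -0.0063, 0.0578]
ee_rot: [3.14, -0.0, 1.125]
contact_force: [-0.0, 0.6, 0.1]
width: 0.0152
grasp_force: 48.8
t: 12.12
ee_pos: [0.5308, -0.0063, 0.0578]
ee_rot: [3.141, -0.001, 0.601]
contact_force: [-0.5, -0.4, -0.2]
width: 0.0151
grasp_force: 48.8
t: 12.75
ee_pos: [0.5308, -0.0063, 0.0578]
ee_rot: [3.141, -0.001, 0.078]
contact_force: [-0.2, -0.4, -0.6]
width: 0.0153
grasp_force: 48.8
t: 13.38
ee_pos: [0.5302, -0.0062, 0.0541]
ee_rot: [3.142, 0.0, 0.039]
contact_force: [-0.3, -0.0, -0.0]
width: 0.015
grasp_force: 48.8
```

```bash
python3 -m inch '[{"fingers":10,"slide":[0,0,0.04],"turn":0},{"fingers":10,"slide":[0,0,0],"turn":0},{"fingers":20,"slide":[0,0,0],"turn":0},{"fingers":30,"slide":[0,0,0],"turn":0},{"fingers":50,"slide":[0,0,0],"turn":0}]'
python3 -m inch '[{"fingers":60,"slide":[0,0,0],"turn":0},{"fingers":60,"slide":[0,0,-0.3],"turn":0},{"fingers":60,"slide":[0,0,-0.7],"turn":0},{"fingers":60,"slide":[0,0,-0.9],"turn":0},{"fingers":60,"slide":[0,0,-0.9],"turn":0}]'
python3 -m inch '[{"fingers":60,"slide":[0,0,-0.9],"turn":0},{"fingers":60,"slide":[0,0,-0.9],"turn":0},{"fingers":60,"slide":[0,0,-0.4],"turn":0},{"fingers":60,"slide":[0,0,0],"turn":0},{"fingers":60,"slide":[0,0,0],"turn":0}]'
python3 - <<'E'
from h import *
f=snap('wrist','w3.png'); g=snap('scene','s3.png'); s=manip.sense(); print(s['t'],s['ee_pos'])
print(proj(f,[.530,-.007,.078]),proj(f,[.530,-.007,.046]))
c=cv2.resize(g['pixels'][150:290,190:350,::-1],(640,560),interpolation=cv2.INTER_CUBIC); cv2.imwrite('pics/s3c.png',c)
E
```

```text
t: 14.0
ee_pos: [0.5304, -0.0063, 0.0531]
ee_rot: [3.142, -0.0, 0.039]
contact_force: [-0.4, 0.2, 0.7]
width: 0.047
grasp_force: 0.0
t: 14.62
ee_pos: [0.5304, -0.0063, 0.1385]
ee_rot: [3.141, -0.0, 0.039]
contact_force: [0.0, -0.0, -0.3]
width: 0.0601
grasp_force: 0.0
t: 15.25
ee_pos: [0.5296, -0.0061, 0.202]
ee_rot: [-3.141, 0.002, 0.039]
contact_force: [0.5, 0.5, -1.0]
width: 0.0602
grasp_force: 0.0
15.35 [ 0.52963687 -0.00618512  0.20187355]
[316.45392117 193.76009096] [316.55211053 184.77561714]
```

View pics/w3.png

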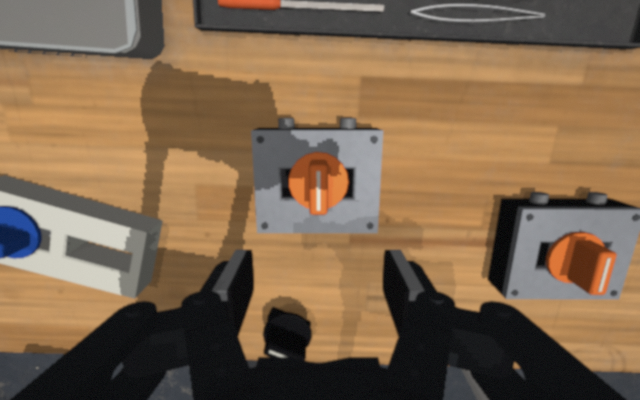

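View pics/s3c.png

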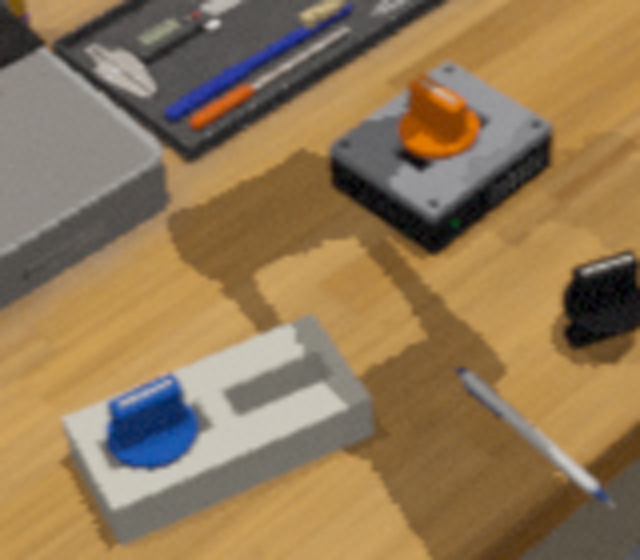

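The orange key sits flat and crosswise in the free box's slot: in the wrist view the stripe is at (318,193), where it was predicted, and the slot ends show on both sides. The blue key is still in the stand, and the gripper is clear.

```bash
python3 -c "
from cell import job_done; print(job_done())"
```

```text
the job is handed in; nothing more can be done
None
```

The free box is locked: the orange key is upright and crosswise in its slot, collar on the cover and released, the blue key stayed in the stand, and I handed the job in at about 15 s (no verdict was returned).

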